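Check and tighten the solvent caps, then shelve the bottles

TASK

Some of the three solvent bottles in the black holder have loose caps, which cannot be told by looking, only by giving each cap a tug clockwise. See that every cap is screwed fully home before its bottle goes on the shelf. Then stand all three bottles upright in the white shelf rack, one in each bay, setting them down rather than dropping them, and let go. Do not tip the bottles, hit the lamp or push about the swab tub, the trays or the loupe.

Things in the scene. Friction and masses are not known exactly. Their poses are not given: they have to be found in the camera images.
- bottle_1: White square solvent bottle with a blue label and a red screw cap; the three are identical. Body 52 x 52 mm, flat shoulder 92 mm above the underside, 29 mm neck, cap from 106 to 134 mm; about 0.26 kg (varies). Origin: centre of the underside; z up, x and y square to the body's sides.
- cap_1_top (a point): Centre of the top of the cap of bottle_1, 134 mm above the bottle's underside. The cap is an upright red ribbed cylinder, 38 mm in diameter and 28 mm tall; the point turns with the cap, its x axis runs along the white stripe on the cap's top.
- cap_1 (a joint): Turning angle of the cap on bottle_1, rad; grows as the cap is turned clockwise seen from above (tightening). The zero is arbitrary and every bottle's stop lies at its own reading, so the reading alone does not tell a loose cap from a tight one: a tight cap is at its hard stop and will not turn clockwise, a loose one turns on, up to 1.4 rad, against a steady friction of about 0.09 N m until it meets the stop. The cap neither rises nor comes off, and stays where it is left.
- bottle_2: White square solvent bottle with a blue label and a red screw cap; the three are identical. Body 52 x 52 mm, flat shoulder 92 mm above the underside, 29 mm neck, cap from 106 to 134 mm; about 0.26 kg (varies). Origin: centre of the underside; z up, x and y square to the body's sides.
- cap_2_top (a point): Centre of the top of the cap of bottle_2, 134 mm above the bottle's underside. The cap is an upright red ribbed cylinder, 38 mm in diameter and 28 mm tall; the point turns with the cap, its x axis runs along the white stripe on the cap's top.
- cap_2 (a joint): Turning angle of the cap on bottle_2, rad; grows as the cap is turned clockwise seen from above (tightening). The zero is arbitrary and every bottle's stop lies at its own reading, so the reading alone does not tell a loose cap from a tight one: a tight cap is at its hard stop and will not turn clockwise, a loose one turns on, up to 1.4 rad, against a steady friction of about 0.09 N m until it meets the stop. The cap neither rises nor comes off, and stays where it is left.
- bottle_3: White square solvent bottle with a blue label and a red screw cap; the three are identical. Body 52 x 52 mm, flat shoulder 92 mm above the underside, 29 mm neck, cap from 106 to 134 mm; about 0.26 kg (varies). Origin: centre of the underside; z up, x and y square to the body's sides.
- cap_3_top (a point): Centre of the top of the cap of bottle_3, 134 mm above the bottle's underside. The cap is an upright red ribbed cylinder, 38 mm in diameter and 28 mm tall; the point turns with the cap, its x axis runs along the white stripe on the cap's top.
- cap_3 (a joint): Turning angle of the cap on bottle_3, rad; grows as the cap is turned clockwise seen from above (tightening). The zero is arbitrary and every bottle's stop lies at its own reading, so the reading alone does not tell a loose cap from a tight one: a tight cap is at its hard stop and will not turn clockwise, a loose one turns on, up to 1.4 rad, against a steady friction of about 0.09 N m until it meets the stop. The cap neither rises nor comes off, and stays where it is left.
- holder: Black bench holder, fixed, 75 x 247 mm and 34 mm tall, with a row of three square pockets along its y axis, 84 mm apart (at -84, 0, +84 mm), each 55 mm square and 26 mm deep with its floor 8 mm above the table. The bottles start in it, standing square in the pockets, which keep them from turning. Origin: centre of the underside.
- rack: White and aluminium shelf rack, fixed, 76 x 226 mm, a shelf 40 mm above the table with a row of three bays along its y axis, 74 mm apart; every bay is 66 mm square inside, with 20 mm high walls (top of the walls 60 mm above the table). Origin: centre of the underside, on the table.
- bay_1 (a point): Centre of the floor of bay 1 of the shelf rack, 40 mm above the table; x and y axes square to the bay's walls. Bays 1, 2, 3 lie at y = -74, 0, +74 mm of the rack.
- bay_2 (a point): Centre of the floor of bay 2 of the shelf rack, 40 mm above the table; x and y axes square to the bay's walls. Bays 1, 2, 3 lie at y = -74, 0, +74 mm of the rack.
- bay_3 (a point): Centre of the floor of bay 3 of the shelf rack, 40 mm above the table; x and y axes square to the bay's walls. Bays 1, 2, 3 lie at y = -74, 0, +74 mm of the rack.
- lamp: Bystander: inspection lamp, fixed, white round foot 90 mm in diameter and 16 mm tall, steel post 24 mm in diameter, head 110 x 30 x 22 mm at the top reaching from 20 mm on the -x side to 90 mm on the +x side of the post; 246 mm tall in all. Origin: centre of the foot's underside.
- swab_tub: Bystander: open red tub of swabs, loose, 72 mm in diameter, 55 mm tall, the swabs stand out to 84 mm. Origin: centre of the underside.
- tray_stack: Bystander: stack of clear component trays (one block), loose, 100 x 120 mm, 68 mm tall. Origin: centre of the underside.
- loupe: Bystander: black stand loupe, loose, 60 mm in diameter, 54 mm tall. Origin: centre of the underside.
Not all that is in view belongs to the job. Leave any pink or purple look-alike of the bottle_2 alone.

How it is judged:
By the outcome, as a careful person would: the job done as asked, in the order asked, and still so for the second after the job is handed in, with the robot touching nothing.
It also fails if it takes over 72 s, if anything falls off the work surface, if the arm or the gripper's body presses on something with over 40 N, if the wrist force passes 120 N, or if a joint passes its speed limit or range.

ROBOT

A 6-joint arm with a two-finger parallel gripper is mounted at the origin on the work surface. World frame = base frame: x ahead of the robot, y to its left, z up, the work surface at z = 0. Lengths are in m, angles in rad, forces in N, time in s.
With the tool pointing down it reaches from about 0.425 to 0.925 m from the base axis. Payload 12.5 kg.
Tool frame: the origin (TCP) lies midway between the tips of the shut fingers; the grasp point (between the pads) lies 19 mm behind it; z points along the fingers, y is the line along which they close (so a half turn about z gives the same grasp; the last joint's range is limited). The gripper opens to 85 mm and grips with 20 to 120 N. Pads are 22 mm wide; open, the fingers measure 114 mm over their backs; the gripper's body (76 mm by 85 mm) begins 54 mm behind the grasp point. The pads swing forward as they close: fully open they stand 13 mm farther back than shut.
Start: joints at [-1.262, 0.491, 1.559, -0, 1.092, -0.106], TCP at [0.252, -0.572, 0.231] pointing down, gripper open.
Joint ranges: [-3.1, 3.1], [-0.84, 2.19], [0.05, 2.79], [-1.13, 4.28], [0.06, 2.93], [-2.69, 2.69]. Speed limits (rad/s): [2.22, 2.22, 2.79, 3.14, 3.14, 3.14].

INTERFACE

Orientations are given as a unit quaternion [x, y, z, w].
In Python, from station import monitor, vision, ctrl gives the robot as it stands.
- The arm moves only by the shell command python3 -m creep 'ROWS'. ROWS is JSON, a list of rows, each an object of numbers: "claw": the opening, from 0 (shut) to 1 (fully open); "tx", "ty", "tz": the shift along the world's x, y, z in cm; "turn": the turn about the world's z in degrees. In form: [{"claw": .., "tx": .., "ty": .., "tz": .., "turn": ..}, ...]. A call has exactly 8 rows; each row shifts and turns the commanded pose from where the row before left it; what a row does not reach is not made up. A row lasts 1/12 s, in which the tool goes at most 41.7 mm and 7.16 degrees, less where a joint would pass 70% of its speed; a pose out of reach is approached as far as the arm can. A call is refused whole if a number of a shift passes 4.17 or a number of a turn 7.16, either way. A call with a gripper value outside its range is refused whole. The fingers move at their own pace and stop on an object; the grip force is fixed at half the most. Time passes only in rows, so rows that do not move let the fingers close, or fill a call up. It gives the time, the measured TCP pose, the force, the opening and the grip force at its end, in the units of the state.
- monitor.get_state(): the state, without advancing time (a new reading comes with each control period).
- vision.read_camera(name): name is "scene" or "side" or "wrist"; returns a dict with "image" (384x512x3 uint8, blue, green, red), "mtx" (3x3 intrinsics, pixels), "rvec" (rotation vector, rad) and "tvec" (3), from world to camera coordinates, as OpenCV has them; the wrist camera has in their place "T_tool_cam" (4x4, takes a point from camera to tool coordinates, whose origin is the TCP and whose axes are the flange's). Camera axes: x right, y down, z forward; pixel columns grow to the right and rows downward; lengths in m; the calibration is good to about 2 mm. A picture is of the moment at which its call begins: read the wrist's pose just before it. There is no depth.
- ctrl.sign_off(): hands the job in; it is judged then, once.
The state is a dict: "time": time; "joint_positions": joint angles; "qvel": joint speeds; "effort": joint torques, N m; "eef_pos": TCP position; "tool_rot": TCP orientation; "force": force on the tool from outside, world axes, zero at the start; "wrist_torque": the same for the moment, N m; "finger_gap": finger opening in m; "grip_force": force on a finger pad.
Only numpy, scipy, OpenCV 4.12 (cv2) and the standard library are available. Lean on these libraries where they do the work, as an engineer would, in place of code of your own. Each camera call takes 0.05 s, during which the arm holds its last target. There are 200 camera calls.

## Working session

There is one attempt and no reset: what is moved stays moved. The work goes in short steps, Python scripts to look and compute and a shell command to move; the robot and the scene stay as the last step left them, time stands still between calls to the robot, and variables do not carry over. Pictures are saved under pics/ and viewed, at most 10 in all, crops included, and the job is handed in when it is done.

```bash
mkdir -p pics; ls; python3 - <<'E'
from station import monitor, vision
import cv2
s=monitor.get_state(); print({k:s[k] for k in('time','eef_pos','tool_rot','finger_gap','force','wrist_torque')})
for n in('scene','side'):
    c=vision.read_camera(n); cv2.imwrite(f'pics/{n}0.png',cv2.resize(c['image'],(800,600),interpolation=cv2.INTER_CUBIC)); print(n,c['mtx'].tolist(),c['rvec'],c['tvec'])
    cv2.imwrite(f'{n}_raw.png',c['image'])
E
```

```text
pics
{'time': 0.0, 'eef_pos': array([ 0.2518315 , -0.57174443,  0.23070431]), 'tool_rot': array([ 9.78572694e-01,  2.05900771e-01, -4.67497064e-05, -5.93180538e-04]), 'finger_gap': 0.08535022782807529, 'force': array([-0.3683444 ,  0.24078737,  0.1369522 ]), 'wrist_torque': array([0.06225888, 0.01732878, 0.04685901])}
scene [[352.6001063022439, 0.0, 255.05154712012103], [0.0, 352.6001063022439, 192.45892372465156], [0.0, 0.0, 1.0]] [ 1.8191705   1.72567021 -0.71424117] [-0.05754426 -0.30046893  1.33092288]
side [[474.18624537697224, 0.0, 264.58312723330636], [0.0, 474.18624537697224, 194.90555776008387], [0.0, 0.0, 1.0]] [ 0.60311331 -2.69101345  1.14905908] [0.51938197 0.21770302 1.39378502]
```

View pics/scene0.png

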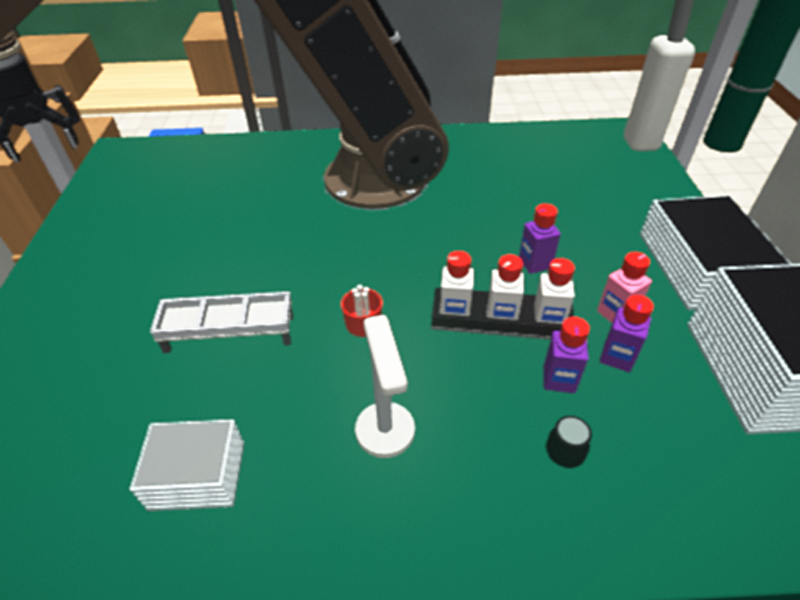

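View pics/side0.png

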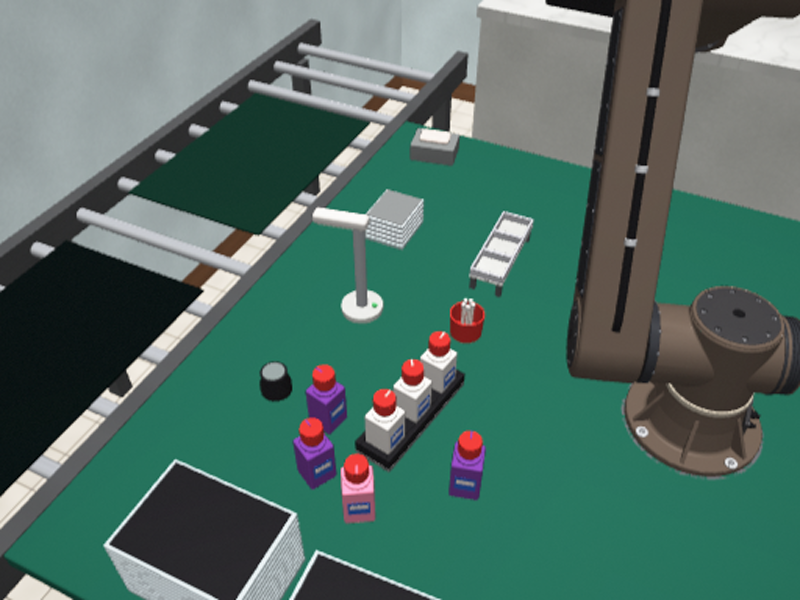

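The scene view shows the white bottles' caps at (459,264), (510,268) and (562,272), with the holder under them. The rack is at (222,315), the tub at (362,310), the lamp foot at (385,428) and its head from (376,320) to (392,385). The purple bottles (540,240), (567,355), (628,332) and the pink one (627,285) are look-alikes. The three white bottles with blue labels standing in the black holder match the description.

```bash
cat > h.py <<'E'
import numpy as np,cv2
from station import vision,monitor
K={'scene':(np.array([[352.6001,0,255.0515],[0,352.6001,192.4589],[0,0,1]]),np.array([1.8191705,1.72567021,-0.71424117]),np.array([-0.05754426,-0.30046893,1.33092288])),
'side':(np.array([[474.18625,0,264.58313],[0,474.18625,194.90556],[0,0,1]]),np.array([0.60311331,-2.69101345,1.14905908]),np.array([0.51938197,0.21770302,1.39378502]))}
def ray(n,uv):
    k,r,t=K[n]; R=cv2.Rodrigues(r)[0]; return -R.T@t, R.T@np.linalg.inv(k)@np.array([*uv,1.])
def atz(n,uv,z):
    o,d=ray(n,uv); return o+d*(z-o[2])/d[2]
def red(im):
    h=cv2.cvtColor(im,cv2.COLOR_BGR2HSV); m=(((h[...,0]<8)|(h[...,0]>174))&(h[...,1]>170)&(h[...,2]>90)).astype(np.uint8)
    n,l,s,c=cv2.connectedComponentsWithStats(m); return [(s[i,4],c[i]) for i in range(1,n) if s[i,4]>40]
E
python3 - <<'E'
from h import *
for n in K:
    for a,c in red(cv2.imread(n+'_raw.png')):
        print(n,a,(c/.64).round(),atz(n,c,.128).round(4))
f=.64
P=lambda n,u,v,z:print(n,(u,v),atz(n,(u*f,v*f),z).round(4))
print('rack top corners');[P('scene',u,v,.06) for u,v in((161,300),(291,291),(292,331),(152,336))]
[P('side',u,v,.06) for u,v in((506,212),(533,218),(500,283),(471,275))]
print('lamp foot, head');P('scene',385,428,.016);P('side',362,305,.016)
[P('scene',u,v,.246) for u,v in((375,318),(394,388))];[P('side',u,v,.246) for u,v in((315,213),(367,222))]
E
```

```text
scene 161 [545. 215.] [0.3421 0.3127 0.128 ]
scene 169 [459. 263.] [0.4626 0.1399 0.128 ]
scene 207 [635. 265.] [0.4848 0.4287 0.128 ]
scene 185 [510. 267.] [0.4762 0.2228 0.128 ]
scene 192 [561. 271.] [0.4917 0.3043 0.128 ]
scene 302 [359. 311.] [ 0.5613 -0.0263  0.128 ]
scene 246 [637. 308.] [0.5816 0.3993 0.128 ]
scene 250 [574. 331.] [0.6207 0.291  0.128 ]
side 337 [466. 324.] [0.4351 0.0681 0.128 ]
side 155 [439. 343.] [0.4612 0.1352 0.128 ]
side 170 [412. 372.] [0.4761 0.2185 0.128 ]
side 178 [323. 377.] [0.6098 0.297  0.128 ]
side 183 [384. 402.] [0.4908 0.3004 0.128 ]
side 208 [311. 431.] [0.5703 0.4053 0.128 ]
side 209 [469. 445.] [0.328  0.3184 0.128 ]
side 222 [356. 468.] [0.4721 0.4353 0.128 ]
rack top corners
scene (161, 300) [ 0.4495 -0.3801  0.06  ]
scene (291, 291) [ 0.4416 -0.1526  0.06  ]
scene (292, 331) [ 0.536  -0.1424  0.06  ]
scene (152, 336) [ 0.5327 -0.3739  0.06  ]
side (506, 212) [ 0.5096 -0.383   0.06  ]
side (533, 218) [ 0.4446 -0.3889  0.06  ]
side (500, 283) [ 0.4364 -0.1412  0.06  ]
side (471, 275) [ 0.5014 -0.138   0.06  ]
lamp foot, head
scene (385, 428) [0.7009 0.0057 0.016 ]
side (362, 305) [0.6909 0.0061 0.016 ]
scene (375, 318) [0.684  0.0021 0.246 ]
scene (394, 388) [0.7892 0.0214 0.246 ]
side (315, 213) [0.7743 0.0266 0.246 ]
side (367, 222) [0.671  0.0077 0.246 ]
```

```bash
python3 -m creep '[{"claw":0.75,"tx":2.8,"ty":2.8,"tz":1.5,"turn":7},{"claw":0.75,"tx":2.8,"ty":2.8,"tz":1.5,"turn":7},{"claw":0.75,"tx":2.8,"ty":2.8,"tz":1.5,"turn":7},{"claw":0.75,"tx":2.8,"ty":2.8,"tz":1.5,"turn":7},{"claw":0.75,"tx":2.8,"ty":2.8,"tz":1.5,"turn":7},{"claw":0.75,"tx":2.8,"ty":2.8,"tz":1.5,"turn":7},{"claw":0.75,"tx":2.8,"ty":2.8,"tz":1.5,"turn":7},{"claw":0.75,"tx":2.6,"ty":2.8,"tz":1.5,"turn":7}]'
python3 -m creep '[{"claw":0.75,"tx":0,"ty":2.8,"tz":0,"turn":0},{"claw":0.75,"tx":0,"ty":2.8,"tz":0,"turn":0},{"claw":0.75,"tx":0,"ty":2.8,"tz":0,"turn":0},{"claw":0.75,"tx":0,"ty":0,"tz":0,"turn":0},{"claw":0.75,"tx":0,"ty":0,"tz":0,"turn":0},{"claw":0.75,"tx":0,"ty":0,"tz":0,"turn":0},{"claw":0.75,"tx":0,"ty":0,"tz":0,"turn":0},{"claw":0.75,"tx":0,"ty":0,"tz":0,"turn":0}]'
cat >> h.py <<'E'
from scipy.spatial.transform import Rotation as Ro
def snap(name):
    s=monitor.get_state(); c=vision.read_camera('wrist'); cv2.imwrite(name+'_raw.png',c['image'])
    T=np.eye(4); T[:3,:3]=Ro.from_quat(s['tool_rot']).as_matrix(); T[:3,3]=s['eef_pos']
    T=T@np.array(c['T_tool_cam']); np.savez(name+'.npz',T=T,K=c['mtx']); return c['image'],T
def watz(name,uv,z):
    d=np.load(name+'.npz'); T=d['T']; r=T[:3,:3]@np.linalg.inv(d['K'])@np.array([*uv,1.]); o=T[:3,3]; return o+r*(z-o[2])/r[2]
def st():
    s=monitor.get_state(); y=np.degrees(Ro.from_quat(s['tool_rot']).as_matrix()[:2,0]); print('t%.2f'%s['time'],'pos',s['eef_pos'].round(4),'yaw %.1f'%np.degrees(np.arctan2(y[1],y[0])),'F',s['force'].round(1),'Tq',s['wrist_torque'].round(3),'gap %.4f grip %.0f j1 %.2f j6 %.2f'%(s['finger_gap'],s['grip_force'],s['joint_positions'][0],s['joint_positions'][5]))
E
python3 - <<'E'
from h import *
st(); im,T=snap('rk'); print(T.round(3)); cv2.imwrite('pics/rk.png',cv2.resize(im,(800,600),interpolation=cv2.INTER_CUBIC))
E
```

```text
time: 0.77
eef_pos: [0.4718, -0.3494, 0.3502]
tool_rot: [0.765, 0.644, 0.0, -0.0]
force: [0.6, -0.2, 0.7]
finger_gap: 0.0638
grip_force: 0.0
time: 1.43
eef_pos: [0.4707, -0.268, 0.3493]
tool_rot: [0.768, 0.641, -0.0, -0.0]
force: [-0.2, -0.8, -0.1]
finger_gap: 0.0639
grip_force: 0.0
t1.43 pos [ 0.4707 -0.268   0.3493] yaw 79.7 F [-0.2 -0.8 -0.1] Tq [ 0.05  -0.035  0.013] gap 0.0639 grip 0 j1 -0.64 j6 -0.46
[[ 0.984 -0.169 -0.058  0.486]
 [-0.179 -0.932 -0.317 -0.186]
 [-0.001  0.322 -0.947  0.493]
 [ 0.     0.     0.     1.   ]]
```

View pics/rk.png

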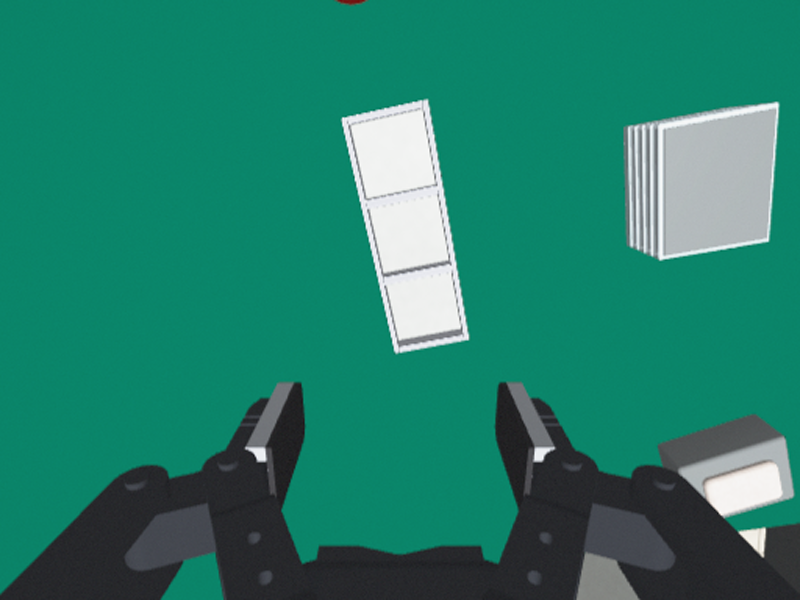

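The rack's top corners are at (344,118), (427,101), (467,338) and (397,352), with no obstruction inside the bays.

```bash
python3 - <<'E'
from h import *
c=np.array([watz('rk',(u*.64,v*.64),.06) for u,v in((344,118),(427,101),(467,338),(397,352))]); print(c.round(4)); m=c.mean(0); d=(c[0]+c[1]-c[2]-c[3])/2
e=(c[1]+c[2]-c[0]-c[3])/2
print('centre',m.round(4),'len',np.hypot(*d[:2]),'wid',np.hypot(*e[:2]),'yaw',np.degrees(np.arctan2(-d[0],d[1])))
u=d/np.linalg.norm(d)
for k in(-.074,0,.074): print('bay',(m+k*u).round(4))
E
python3 -m creep '[{"claw":0.75,"tx":0,"ty":4,"tz":0,"turn":0},{"claw":0.75,"tx":0,"ty":4,"tz":0,"turn":0},{"claw":0.75,"tx":0,"ty":4,"tz":0,"turn":0},{"claw":0.75,"tx":0,"ty":4,"tz":0,"turn":0},{"claw":0.75,"tx":0,"ty":4,"tz":0,"turn":0},{"claw":0.75,"tx":0,"ty":4,"tz":0,"turn":0},{"claw":0.75,"tx":0,"ty":4,"tz":0,"turn":0},{"claw":0.75,"tx":0,"ty":4,"tz":0,"turn":0}]'
python3 -m creep '[{"claw":0.75,"tx":0,"ty":2,"tz":0,"turn":0},{"claw":0.75,"tx":0,"ty":2,"tz":0,"turn":0},{"claw":0.75,"tx":0,"ty":0,"tz":0,"turn":0},{"claw":0.75,"tx":0,"ty":0,"tz":0,"turn":0},{"claw":0.75,"tx":0,"ty":0,"tz":0,"turn":0},{"claw":0.75,"tx":0,"ty":0,"tz":0,"turn":0},{"claw":0.75,"tx":0,"ty":0,"tz":0,"turn":0},{"claw":0.75,"tx":0,"ty":0,"tz":0,"turn":0}]'
python3 - <<'E'
from h import *
st(); im,T=snap('hd'); cv2.imwrite('pics/hd.png',cv2.resize(im,(800,600),interpolation=cv2.INTER_CUBIC))
for a,c in red(im): print(a,(c/.64).round(),watz('hd',c,.128).round(4),watz('hd',c,.142).round(4))
E
```

```text
[[ 0.4421 -0.1588  0.06  ]
 [ 0.5144 -0.1582  0.06  ]
 [ 0.5188 -0.381   0.06  ]
 [ 0.4472 -0.3837  0.06  ]]
centre [ 0.4806 -0.2704  0.06  ] len 0.22393272075563525 wid 0.07197827123613854 yaw 1.216001548014213
bay [ 0.4822 -0.3444  0.06  ]
bay [ 0.4806 -0.2704  0.06  ]
bay [ 0.4791 -0.1964  0.06  ]
time: 2.15
eef_pos: [0.4706, 0.0542, 0.3497]
tool_rot: [0.768, 0.641, 0.0, 0.0]
force: [0.6, -0.8, -0.4]
finger_gap: 0.064
grip_force: 0.0
time: 2.82
eef_pos: [0.4709, 0.0921, 0.3497]
tool_rot: [0.768, 0.641, 0.0, 0.0]
force: [-0.2, 0.5, -0.3]
finger_gap: 0.0642
grip_force: 0.0
t2.82 pos [0.4709 0.0921 0.3497] yaw 79.7 F [-0.2  0.5 -0.3] Tq [-0.009  0.003 -0.034] gap 0.0642 grip 0 j1 0.06 j6 0.24
917 [372.  72.] [0.4749 0.2229 0.128 ] [0.4753 0.221  0.142 ]
794 [376. 196.] [0.4615 0.1381 0.128 ] [0.4625 0.1395 0.142 ]
1298 [418. 342.] [0.473  0.0133 0.128 ] [0.4735 0.0195 0.142 ]
```

View pics/hd.png

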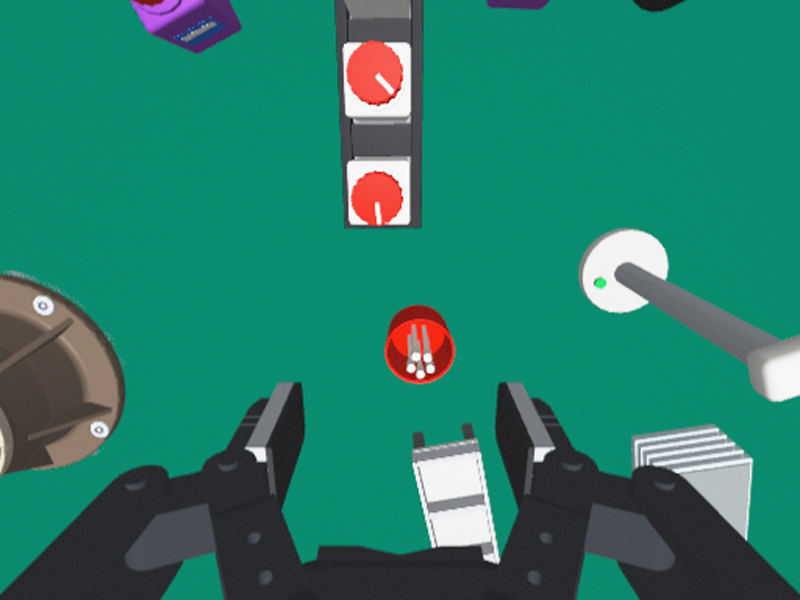

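The two nearest caps are at (376,196) and (372,72), and the holder lies square with the image. Bottle 1 is at about (0.462, 0.138), which agrees in all three cameras. I'll descend and grip its cap.

```bash
python3 -m creep '[{"claw":0.75,"tx":-0.2,"ty":1.2,"tz":-3.5,"turn":0},{"claw":0.75,"tx":-0.2,"ty":1.2,"tz":-3.5,"turn":0},{"claw":0.75,"tx":-0.2,"ty":1.1,"tz":-3.5,"turn":0},{"claw":0.75,"tx":-0.2,"ty":1.1,"tz":-3.5,"turn":0},{"claw":0.75,"tx":0,"ty":0,"tz":-3.5,"turn":0},{"claw":0.75,"tx":0,"ty":0,"tz":-3.5,"turn":0},{"claw":0.75,"tx":0,"ty":0,"tz":-2,"turn":0},{"claw":0.75,"tx":0,"ty":0,"tz":-1.5,"turn":0}]'
python3 -m creep '[{"claw":0.75,"tx":0,"ty":0,"tz":0,"turn":0},{"claw":0.75,"tx":0,"ty":0,"tz":0,"turn":0},{"claw":0.2,"tx":0,"ty":0,"tz":0,"turn":0},{"claw":0.2,"tx":0,"ty":0,"tz":0,"turn":0},{"claw":0.2,"tx":0,"ty":0,"tz":0,"turn":0},{"claw":0.2,"tx":0,"ty":0,"tz":0,"turn":0},{"claw":0.2,"tx":0,"ty":0,"tz":0,"turn":0},{"claw":0.2,"tx":0,"ty":0,"tz":0,"turn":0}]' >/dev/null
python3 -c 'from h import *;st()'
```

```text
time: 3.53
eef_pos: [0.4621, 0.1385, 0.1025]
tool_rot: [0.767, 0.641, -0.001, -0.001]
force: [0.5, -0.2, 0.1]
finger_gap: 0.0643
grip_force: 0.0
t4.20 pos [0.4631 0.1389 0.106 ] yaw 79.8 F [-2.2 -0.2  5.8] Tq [ 0.053  0.337 -0.014] gap 0.0369 grip 59 j1 0.15 j6 0.33
```

```bash
python3 -m creep '[{"claw":0.2,"tx":0,"ty":0,"tz":0,"turn":-2},{"claw":0.2,"tx":0,"ty":0,"tz":0,"turn":-2},{"claw":0.2,"tx":0,"ty":0,"tz":0,"turn":-2},{"claw":0.2,"tx":0,"ty":0,"tz":0,"turn":-2},{"claw":0.2,"tx":0,"ty":0,"tz":0,"turn":-2},{"claw":0.2,"tx":0,"ty":0,"tz":0,"turn":-2},{"claw":0.2,"tx":0,"ty":0,"tz":0,"turn":0},{"claw":0.2,"tx":0,"ty":0,"tz":0,"turn":0}]'>/dev/null
python3 -c 'from h import *;st()'
```

```text
t4.87 pos [0.4631 0.1389 0.1058] yaw 67.9 F [-2.2 -0.7  7.9] Tq [-0.098  0.353  0.657] gap 0.0368 grip 61 j1 0.15 j6 0.54
```

```bash
python3 -m creep '[{"claw":0.2,"tx":0,"ty":0,"tz":0,"turn":-2},{"claw":0.2,"tx":0,"ty":0,"tz":0,"turn":-2},{"claw":0.2,"tx":0,"ty":0,"tz":0,"turn":-2},{"claw":0.2,"tx":0,"ty":0,"tz":0,"turn":-2},{"claw":0.2,"tx":0,"ty":0,"tz":0,"turn":0},{"claw":0.2,"tx":0,"ty":0,"tz":0,"turn":0},{"claw":0.2,"tx":0,"ty":0,"tz":0,"turn":0},{"claw":0.2,"tx":0,"ty":0,"tz":0,"turn":0}]'>/dev/null
python3 - <<'E'
from h import *
st(); im,T=snap('t1'); cv2.imwrite('pics/t1.png',im)
E
```

```text
t5.53 pos [0.463  0.1387 0.1057] yaw 59.9 F [-1.5 -2.2  6.4] Tq [-0.427  0.39   0.656] gap 0.0365 grip 61 j1 0.15 j6 0.68
```

View pics/t1.png

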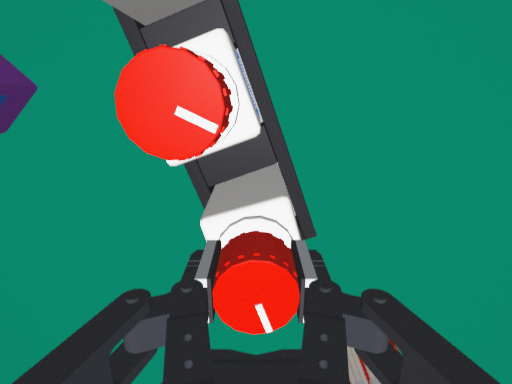

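Torque held at 0.656 N m over 8° more turning. In this view the stripe of cap 1 at (262,318) stayed fixed in the world while the fingers slipped, so cap 1 was already tight. I'll regrip to release the twist and then lift.

```bash
python3 -m creep '[{"claw":0.7,"tx":0,"ty":0,"tz":0,"turn":0},{"claw":0.7,"tx":0,"ty":0,"tz":0,"turn":0},{"claw":0.7,"tx":0,"ty":0,"tz":0,"turn":0},{"claw":0.2,"tx":0,"ty":0,"tz":0,"turn":0},{"claw":0.2,"tx":0,"ty":0,"tz":0,"turn":0},{"claw":0.2,"tx":0,"ty":0,"tz":0,"turn":0},{"claw":0.2,"tx":0,"ty":0,"tz":0,"turn":0},{"claw":0.2,"tx":0,"ty":0,"tz":0,"turn":0}]' >/dev/null
python3 -c 'from h import *;st()'
python3 -m creep '[{"claw":0.2,"tx":0,"ty":0,"tz":0.5,"turn":0},{"claw":0.2,"tx":0,"ty":0,"tz":1,"turn":0},{"claw":0.2,"tx":0,"ty":0,"tz":1,"turn":0},{"claw":0.2,"tx":0,"ty":0,"tz":1.5,"turn":0},{"claw":0.2,"tx":0,"ty":0,"tz":2,"turn":0},{"claw":0.2,"tx":0,"ty":0,"tz":2.5,"turn":0},{"claw":0.2,"tx":0,"ty":0,"tz":2.5,"turn":0},{"claw":0.2,"tx":0,"ty":0,"tz":2,"turn":0}]' >/dev/null
python3 -c 'from h import *;st()'
```

```text
t6.25 pos [0.4629 0.1389 0.1049] yaw 59.8 F [-1.  -2.1  5.7] Tq [-0.097  0.157  0.004] gap 0.0364 grip 60 j1 0.15 j6 0.68
t6.92 pos [0.4626 0.1389 0.2364] yaw 59.8 F [-0.2  0.2 -1.9] Tq [-0.058 -0.065 -0.056] gap 0.0370 grip 60 j1 0.15 j6 0.68
```

```bash
python3 -m creep '[{"claw":0.2,"tx":0.1,"ty":-1,"tz":0,"turn":1},{"claw":0.2,"tx":0.1,"ty":-2,"tz":0,"turn":1},{"claw":0.2,"tx":0.1,"ty":-3,"tz":0,"turn":1},{"claw":0.2,"tx":0.1,"ty":-3.3,"tz":0,"turn":1},{"claw":0.2,"tx":0.1,"ty":-3.3,"tz":0,"turn":1},{"claw":0.2,"tx":0.1,"ty":-3.3,"tz":0,"turn":1},{"claw":0.2,"tx":0.1,"ty":-3.3,"tz":0,"turn":1},{"claw":0.2,"tx":0.1,"ty":-3.3,"tz":0,"turn":1}]' >/dev/null
python3 -m creep '[{"claw":0.2,"tx":0.1,"ty":-3.3,"tz":0,"turn":1},{"claw":0.2,"tx":0.1,"ty":-3.3,"tz":0,"turn":1},{"claw":0.2,"tx":0.1,"ty":-3.3,"tz":0,"turn":1},{"claw":0.2,"tx":0.1,"ty":-3.3,"tz":0,"turn":1},{"claw":0.2,"tx":0.1,"ty":-3.3,"tz":0,"turn":1},{"claw":0.2,"tx":0.1,"ty":-3,"tz":0,"turn":0},{"claw":0.2,"tx":0.1,"ty":-2.5,"tz":0,"turn":0},{"claw":0.2,"tx":0.1,"ty":-2,"tz":0,"turn":0}]' >/dev/null
python3 -m creep '[{"claw":0.2,"tx":0.1,"ty":-1,"tz":0,"turn":0},{"claw":0.2,"tx":0.1,"ty":-0.6,"tz":0,"turn":0},{"claw":0.2,"tx":0.1,"ty":0,"tz":0,"turn":0},{"claw":0.2,"tx":0,"ty":0,"tz":0,"turn":0},{"claw":0.2,"tx":0,"ty":0,"tz":0,"turn":0},{"claw":0.2,"tx":0,"ty":0,"tz":0,"turn":0},{"claw":0.2,"tx":0,"ty":0,"tz":0,"turn":0},{"claw":0.2,"tx":0,"ty":0,"tz":0,"turn":0}]' >/dev/null
python3 - <<'E'
from h import *
st(); im,T=snap('p1')
sc=vision.read_camera('side')['image']; cv2.imwrite('p1s_raw.png',sc)
# rack in side view cropped + wrist, side by side
a=cv2.resize(im,(480,360)); b=cv2.resize(sc[90:230,260:400],(360,360),interpolation=cv2.INTER_CUBIC)
cv2.imwrite('pics/p1.png',cv2.resize(np.hstack([a,b]),(800,343)))
E
```

```text
t8.92 pos [ 0.4819 -0.3416  0.2348] yaw 72.8 F [ 0.2 -0.2 -2.7] Tq [ 0.056 -0.084  0.037] gap 0.0368 grip 60 j1 -0.73 j6 -0.43
```

View pics/p1.png

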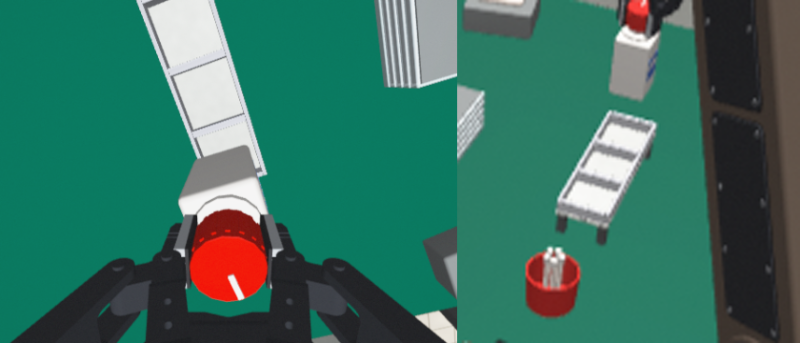

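In the wrist half, the held bottle hangs upright. The rack dividers have their top-face mid-points at about (191,63) and (214,126) in this picture. I'll check the rack position from those.

```bash
python3 - <<'E'
from h import *
for u,v in((191,63),(214,126),(168,71),(215,53),(190,134),(238,118)): print((u,v),watz('p1',(u/.893,v/.893),.06).round(4))
E
```

```text
(191, 63) [ 0.473  -0.2323  0.06  ]
(214, 126) [ 0.4756 -0.3054  0.06  ]
(168, 71) [ 0.4458 -0.2325  0.06  ]
(215, 53) [ 0.5013 -0.2305  0.06  ]
(190, 134) [ 0.4452 -0.306   0.06  ]
(238, 118) [ 0.5053 -0.3049  0.06  ]
```

```bash
python3 -m creep '[{"claw":0.2,"tx":-0.1,"ty":-0.1,"tz":-1,"turn":0},{"claw":0.2,"tx":0,"ty":0,"tz":-1.5,"turn":0},{"claw":0.2,"tx":0,"ty":0,"tz":-1.5,"turn":0},{"claw":0.2,"tx":0,"ty":0,"tz":-1.5,"turn":0},{"claw":0.2,"tx":0,"ty":0,"tz":-1.5,"turn":0},{"claw":0.2,"tx":0,"ty":0,"tz":-1.2,"turn":0},{"claw":0.2,"tx":0,"ty":0,"tz":-0.6,"turn":0},{"claw":0.2,"tx":0,"ty":0,"tz":0,"turn":0}]' >/dev/null
python3 -c 'from h import *;st()'
python3 -m creep '[{"claw":0.2,"tx":0,"ty":0,"tz":-0.2,"turn":0},{"claw":0.2,"tx":0,"ty":0,"tz":-0.2,"turn":0},{"claw":0.2,"tx":0,"ty":0,"tz":-0.2,"turn":0},{"claw":0.2,"tx":0,"ty":0,"tz":0,"turn":0},{"claw":0.2,"tx":0,"ty":0,"tz":0,"turn":0},{"claw":0.2,"tx":0,"ty":0,"tz":0,"turn":0},{"claw":0.2,"tx":0,"ty":0,"tz":0,"turn":0},{"claw":0.2,"tx":0,"ty":0,"tz":0,"turn":0}]' >/dev/null
python3 -c 'from h import *;st()'
```

```text
t9.68 pos [ 0.4802 -0.3428  0.1449] yaw 72.8 F [-0.5 -0.3 -1.4] Tq [-0.027  0.004 -0.061] gap 0.0367 grip 60 j1 -0.73 j6 -0.43
t10.35 pos [ 0.4808 -0.3432  0.1408] yaw 72.8 F [ 0.2  0.1 -2.4] Tq [ 0.008 -0.04   0.053] gap 0.0368 grip 60 j1 -0.73 j6 -0.43
```

```bash
python3 -m creep '[{"claw":0.2,"tx":0,"ty":0,"tz":-0.2,"turn":0},{"claw":0.2,"tx":0,"ty":0,"tz":-0.1,"turn":0},{"claw":0.2,"tx":0,"ty":0,"tz":0,"turn":0},{"claw":0.2,"tx":0,"ty":0,"tz":0,"turn":0},{"claw":0.2,"tx":0,"ty":0,"tz":0,"turn":0},{"claw":0.2,"tx":0,"ty":0,"tz":0,"turn":0},{"claw":0.2,"tx":0,"ty":0,"tz":0,"turn":0},{"claw":0.2,"tx":0,"ty":0,"tz":0,"turn":0}]' >/dev/null
python3 -c 'from h import *;st()'
python3 -m creep '[{"claw":0.2,"tx":0,"ty":0,"tz":-0.1,"turn":0},{"claw":0.2,"tx":0,"ty":0,"tz":-0.1,"turn":0},{"claw":0.2,"tx":0,"ty":0,"tz":0,"turn":0},{"claw":0.2,"tx":0,"ty":0,"tz":0,"turn":0},{"claw":0.2,"tx":0,"ty":0,"tz":0,"turn":0},{"claw":0.2,"tx":0,"ty":0,"tz":0,"turn":0},{"claw":0.2,"tx":0,"ty":0,"tz":0,"turn":0},{"claw":0.2,"tx":0,"ty":0,"tz":0,"turn":0}]' >/dev/null
python3 -c 'from h import *;st()'
```

```text
t11.02 pos [ 0.4808 -0.3431  0.1377] yaw 72.8 F [-0.1 -0.9 -2. ] Tq [0.012 0.026 0.042] gap 0.0367 grip 60 j1 -0.73 j6 -0.43
t11.68 pos [ 0.481  -0.3433  0.1369] yaw 72.8 F [-2.7  1.7  9.4] Tq [ 0.375  0.482 -0.008] gap 0.0367 grip 62 j1 -0.73 j6 -0.43
```

```bash
python3 -m creep '[{"claw":0.7,"tx":0,"ty":0,"tz":0,"turn":0},{"claw":0.7,"tx":0,"ty":0,"tz":0,"turn":0},{"claw":0.7,"tx":0,"ty":0,"tz":0,"turn":0},{"claw":0.7,"tx":0,"ty":0,"tz":0.5,"turn":0},{"claw":0.7,"tx":0,"ty":0,"tz":1.5,"turn":0},{"claw":0.7,"tx":0,"ty":0,"tz":3,"turn":0},{"claw":0.7,"tx":0,"ty":0,"tz":3,"turn":0},{"claw":0.7,"tx":0,"ty":0,"tz":3,"turn":0}]' >/dev/null
python3 - <<'E'
from h import *
st(); im,T=snap('q1'); sc=vision.read_camera('side')['image']
a=cv2.resize(im,(480,360)); b=cv2.resize(sc[90:230,260:400],(360,360),interpolation=cv2.INTER_CUBIC)
cv2.imwrite('pics/q1.png',cv2.resize(np.hstack([a,b]),(800,343)))
E
```

```text
t12.35 pos [ 0.4806 -0.343   0.2471] yaw 72.8 F [0.5 0.3 0.2] Tq [ 0.01  -0.012  0.04 ] gap 0.0597 grip 0 j1 -0.73 j6 -0.43
```

View pics/q1.png

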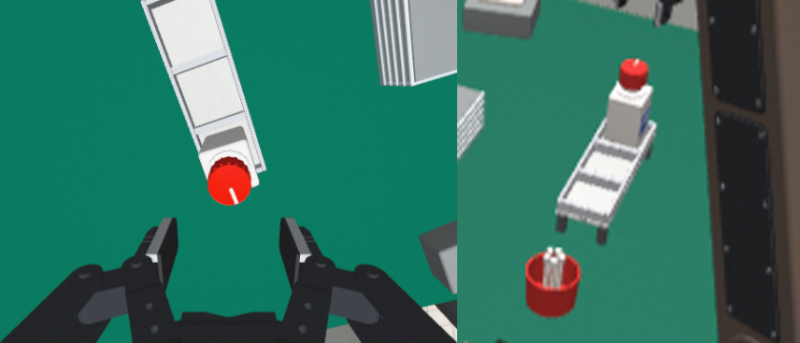

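Bottle 1 stands upright inside bay 1, with its cap at (229,182) in the wrist half. On to bottle 2.

```bash
python3 -m creep '[{"claw":0.7,"tx":0,"ty":4,"tz":0,"turn":1},{"claw":0.7,"tx":0,"ty":4,"tz":0,"turn":1},{"claw":0.7,"tx":0,"ty":4,"tz":0,"turn":1},{"claw":0.7,"tx":0,"ty":4,"tz":0,"turn":1},{"claw":0.7,"tx":0,"ty":4,"tz":0,"turn":1},{"claw":0.7,"tx":0,"ty":4,"tz":0,"turn":1},{"claw":0.7,"tx":0,"ty":4,"tz":0,"turn":1},{"claw":0.7,"tx":-0.1,"ty":4,"tz":0,"turn":0}]' >/dev/null
python3 -m creep '[{"claw":0.7,"tx":-0.1,"ty":4,"tz":0,"turn":0},{"claw":0.7,"tx":-0.1,"ty":4,"tz":0,"turn":0},{"claw":0.7,"tx":-0.1,"ty":4,"tz":0,"turn":0},{"claw":0.7,"tx":-0.1,"ty":4,"tz":0,"turn":0},{"claw":0.7,"tx":0,"ty":4,"tz":0,"turn":0},{"claw":0.7,"tx":0,"ty":3,"tz":0,"turn":0},{"claw":0.7,"tx":0,"ty":1.4,"tz":0,"turn":0},{"claw":0.7,"tx":0,"ty":0,"tz":0,"turn":0}]' >/dev/null
python3 - <<'E'
from h import *
st(); im,T=snap('b2')
for a,c in red(im): print(a,(c/.64).round(),watz('b2',c,.128).round(4))
E
```

```text
t13.78 pos [0.4753 0.2234 0.2451] yaw 79.9 F [ 1.1 -0.3  0.2] Tq [-0.014  0.021  0.034] gap 0.0597 grip 0 j1 0.31 j6 0.49
2299 [635. 121.] [0.612  0.2941 0.128 ]
1539 [402. 148.] [0.4908 0.3018 0.128 ]
2243 [109. 175.] [0.3333 0.3158 0.128 ]
1512 [402. 297.] [0.4763 0.2205 0.128 ]
1817 [439. 506.] [0.4754 0.0668 0.128 ]
```

```bash
python3 -m creep '[{"claw":0.7,"tx":0.1,"ty":-0.2,"tz":-2,"turn":0},{"claw":0.7,"tx":0,"ty":0,"tz":-2.5,"turn":0},{"claw":0.7,"tx":0,"ty":0,"tz":-2.5,"turn":0},{"claw":0.7,"tx":0,"ty":0,"tz":-2.5,"turn":0},{"claw":0.7,"tx":0,"ty":0,"tz":-2.2,"turn":0},{"claw":0.7,"tx":0,"ty":0,"tz":-1.5,"turn":0},{"claw":0.7,"tx":0,"ty":0,"tz":-0.9,"turn":0},{"claw":0.7,"tx":0,"ty":0,"tz":0,"turn":0}]' >/dev/null
python3 -m creep '[{"claw":0.2,"tx":0,"ty":0,"tz":0,"turn":0},{"claw":0.2,"tx":0,"ty":0,"tz":0,"turn":0},{"claw":0.2,"tx":0,"ty":0,"tz":0,"turn":0},{"claw":0.2,"tx":0,"ty":0,"tz":0,"turn":0},{"claw":0.2,"tx":0,"ty":0,"tz":0,"turn":0},{"claw":0.2,"tx":0,"ty":0,"tz":0,"turn":0},{"claw":0.2,"tx":0,"ty":0,"tz":0,"turn":0},{"claw":0.2,"tx":0,"ty":0,"tz":0,"turn":0}]' >/dev/null
python3 -c 'from h import *;st()'
python3 -m creep '[{"claw":0.2,"tx":0,"ty":0,"tz":0,"turn":-2},{"claw":0.2,"tx":0,"ty":0,"tz":0,"turn":-2},{"claw":0.2,"tx":0,"ty":0,"tz":0,"turn":-2},{"claw":0.2,"tx":0,"ty":0,"tz":0,"turn":-2},{"claw":0.2,"tx":0,"ty":0,"tz":0,"turn":-2},{"claw":0.2,"tx":0,"ty":0,"tz":0,"turn":-2},{"claw":0.2,"tx":0,"ty":0,"tz":0,"turn":0},{"claw":0.2,"tx":0,"ty":0,"tz":0,"turn":0}]'>/dev/null
python3 -c 'from h import *;st()'
```

```text
t15.17 pos [0.477  0.2189 0.1056] yaw 79.8 F [-1.4 -2.2  6.9] Tq [-0.29   0.236 -0.049] gap 0.0366 grip 60 j1 0.30 j6 0.48
t15.83 pos [0.4769 0.219  0.1057] yaw 67.8 F [-2.2 -1.4  8.2] Tq [-0.113  0.456 -0.085] gap 0.0367 grip 60 j1 0.30 j6 0.69
```

Cap 2 offers almost no torque, so it is loose and I'll keep turning.

```bash
python3 -m creep '[{"claw":0.2,"tx":0,"ty":0,"tz":0,"turn":-3},{"claw":0.2,"tx":0,"ty":0,"tz":0,"turn":-3},{"claw":0.2,"tx":0,"ty":0,"tz":0,"turn":-3},{"claw":0.2,"tx":0,"ty":0,"tz":0,"turn":-3},{"claw":0.2,"tx":0,"ty":0,"tz":0,"turn":-3},{"claw":0.2,"tx":0,"ty":0,"tz":0,"turn":-3},{"claw":0.2,"tx":0,"ty":0,"tz":0,"turn":-3},{"claw":0.2,"tx":0,"ty":0,"tz":0,"turn":-3}]'>/dev/null
python3 -c 'from h import *;st()'
python3 -m creep '[{"claw":0.2,"tx":0,"ty":0,"tz":0,"turn":-2},{"claw":0.2,"tx":0,"ty":0,"tz":0,"turn":-2},{"claw":0.2,"tx":0,"ty":0,"tz":0,"turn":-2},{"claw":0.2,"tx":0,"ty":0,"tz":0,"turn":-2},{"claw":0.2,"tx":0,"ty":0,"tz":0,"turn":-2},{"claw":0.2,"tx":0,"ty":0,"tz":0,"turn":-2},{"claw":0.2,"tx":0,"ty":0,"tz":0,"turn":-2},{"claw":0.2,"tx":0,"ty":0,"tz":0,"turn":-2}]'>/dev/null
python3 -c 'from h import *;st()'
```

```text
t16.50 pos [0.4767 0.2192 0.1058] yaw 43.6 F [-4.   1.8  9.8] Tq [0.291 0.817 0.086] gap 0.0365 grip 60 j1 0.31 j6 1.11
t17.17 pos [0.4767 0.2194 0.1058] yaw 27.7 F [-4.8  3.8 10.8] Tq [0.668 0.883 0.075] gap 0.0368 grip 61 j1 0.31 j6 1.39
```

```bash
python3 -m creep '[{"claw":0.2,"tx":0,"ty":0,"tz":0,"turn":-2},{"claw":0.2,"tx":0,"ty":0,"tz":0,"turn":-2},{"claw":0.2,"tx":0,"ty":0,"tz":0,"turn":-2},{"claw":0.2,"tx":0,"ty":0,"tz":0,"turn":-2},{"claw":0.2,"tx":0,"ty":0,"tz":0,"turn":-2},{"claw":0.2,"tx":0,"ty":0,"tz":0,"turn":-2},{"claw":0.2,"tx":0,"ty":0,"tz":0,"turn":-2},{"claw":0.2,"tx":0,"ty":0,"tz":0,"turn":-2}]'>/dev/null
python3 -c 'from h import *;st()'
```

```text
t17.83 pos [0.4763 0.2193 0.1058] yaw 11.8 F [-7.9  1.5 14.7] Tq [0.183 1.538 1.051] gap 0.0368 grip 61 j1 0.31 j6 1.67
```

Tz is 1.05 N m, so cap 2 has met its stop. I'll regrip, lift and carry it to bay 2.

```bash
python3 -m creep '[{"claw":0.65,"tx":0,"ty":0,"tz":0,"turn":0},{"claw":0.65,"tx":0,"ty":0,"tz":0,"turn":0},{"claw":0.65,"tx":0,"ty":0,"tz":0,"turn":0},{"claw":0.2,"tx":0,"ty":0,"tz":0,"turn":0},{"claw":0.2,"tx":0,"ty":0,"tz":0,"turn":0},{"claw":0.2,"tx":0,"ty":0,"tz":0,"turn":0},{"claw":0.2,"tx":0,"ty":0,"tz":0,"turn":0},{"claw":0.2,"tx":0,"ty":0,"tz":0,"turn":0}]' >/dev/null
python3 -c 'from h import *;st()'
python3 -m creep '[{"claw":0.2,"tx":0,"ty":0,"tz":0,"turn":-1},{"claw":0.2,"tx":0,"ty":0,"tz":0,"turn":-1},{"claw":0.2,"tx":0,"ty":0,"tz":0,"turn":-1},{"claw":0.2,"tx":0,"ty":0,"tz":0,"turn":-1},{"claw":0.2,"tx":0,"ty":0,"tz":0,"turn":0},{"claw":0.2,"tx":0,"ty":0,"tz":0,"turn":0},{"claw":0.2,"tx":0,"ty":0,"tz":0,"turn":0},{"claw":0.2,"tx":0,"ty":0,"tz":0,"turn":0}]' >/dev/null
python3 -c 'from h import *;st()'
```

```text
t18.50 pos [0.4769 0.219  0.1048] yaw 11.8 F [-1.7  2.1  5. ] Tq [0.343 0.138 0.054] gap 0.0367 grip 60 j1 0.30 j6 1.67
t19.17 pos [0.4766 0.219  0.1048] yaw 7.7 F [-2.6  3.4  5.7] Tq [0.58  0.442 0.491] gap 0.0367 grip 60 j1 0.30 j6 1.74
```

```bash
python3 -m creep '[{"claw":0.65,"tx":0,"ty":0,"tz":0,"turn":0},{"claw":0.65,"tx":0,"ty":0,"tz":0,"turn":0},{"claw":0.65,"tx":0,"ty":0,"tz":0,"turn":0},{"claw":0.2,"tx":0,"ty":0,"tz":0,"turn":0},{"claw":0.2,"tx":0,"ty":0,"tz":0,"turn":0},{"claw":0.2,"tx":0,"ty":0,"tz":0,"turn":0},{"claw":0.2,"tx":0,"ty":0,"tz":0,"turn":0},{"claw":0.2,"tx":0,"ty":0,"tz":0,"turn":0}]' >/dev/null
python3 -m creep '[{"claw":0.2,"tx":0,"ty":0,"tz":0.5,"turn":0},{"claw":0.2,"tx":0,"ty":0,"tz":1,"turn":0},{"claw":0.2,"tx":0,"ty":0,"tz":1,"turn":0},{"claw":0.2,"tx":0,"ty":0,"tz":1.5,"turn":0},{"claw":0.2,"tx":0,"ty":0,"tz":2,"turn":0},{"claw":0.2,"tx":0,"ty":0,"tz":2.5,"turn":0},{"claw":0.2,"tx":0,"ty":0,"tz":2.5,"turn":0},{"claw":0.2,"tx":0,"ty":0,"tz":2,"turn":0}]' >/dev/null
python3 -c 'from h import *;st()'
python3 -m creep '[{"claw":0.2,"tx":0,"ty":-1,"tz":0.1,"turn":1},{"claw":0.2,"tx":0,"ty":-2,"tz":0.1,"turn":1},{"claw":0.2,"tx":0,"ty":-3,"tz":0.1,"turn":1},{"claw":0.2,"tx":0,"ty":-3.3,"tz":0.1,"turn":1},{"claw":0.2,"tx":0,"ty":-3.3,"tz":0.1,"turn":1},{"claw":0.2,"tx":0,"ty":-3.3,"tz":0.1,"turn":1},{"claw":0.2,"tx":0,"ty":-3.3,"tz":0.1,"turn":1},{"claw":0.2,"tx":0,"ty":-3.3,"tz":0.1,"turn":1}]' >/dev/null
python3 -m creep '[{"claw":0.2,"tx":0.1,"ty":-3.3,"tz":0,"turn":1},{"claw":0.2,"tx":0.1,"ty":-3.3,"tz":0,"turn":1},{"claw":0.2,"tx":0,"ty":-3.3,"tz":0,"turn":1},{"claw":0.2,"tx":0,"ty":-3.3,"tz":0,"turn":1},{"claw":0.2,"tx":0,"ty":-3.3,"tz":0,"turn":1},{"claw":0.2,"tx":0,"ty":-3,"tz":0,"turn":0},{"claw":0.2,"tx":0,"ty":-2.5,"tz":0,"turn":0},{"claw":0.2,"tx":0,"ty":-2.2,"tz":0,"turn":0}]' >/dev/null
python3 -m creep '[{"claw":0.2,"tx":0,"ty":-1.4,"tz":0,"turn":0},{"claw":0.2,"tx":0,"ty":-0.8,"tz":0,"turn":0},{"claw":0.2,"tx":0,"ty":0,"tz":0,"turn":0},{"claw":0.2,"tx":0,"ty":0,"tz":0,"turn":0},{"claw":0.2,"tx":0,"ty":0,"tz":0,"turn":0},{"claw":0.2,"tx":0,"ty":0,"tz":0,"turn":0},{"claw":0.2,"tx":0,"ty":0,"tz":0,"turn":0},{"claw":0.2,"tx":0,"ty":0,"tz":0,"turn":0}]' >/dev/null
python3 -c 'from h import *;st()'
```

```text
t20.50 pos [0.4766 0.2187 0.2374] yaw 7.8 F [ 1.1  0.2 -3.8] Tq [-0.004 -0.039  0.002] gap 0.0369 grip 60 j1 0.30 j6 1.74
t22.50 pos [ 0.4789 -0.2695  0.2428] yaw 20.8 F [ 0.6 -0.2 -3.2] Tq [-0.012  0.02  -0.017] gap 0.0367 grip 61 j1 -0.63 j6 0.57
```

```bash
python3 -m creep '[{"claw":0.2,"tx":0,"ty":0,"tz":-1,"turn":0},{"claw":0.2,"tx":0,"ty":0,"tz":-1.7,"turn":0},{"claw":0.2,"tx":0,"ty":0,"tz":-1.7,"turn":0},{"claw":0.2,"tx":0,"ty":0,"tz":-1.7,"turn":0},{"claw":0.2,"tx":0,"ty":0,"tz":-1.7,"turn":0},{"claw":0.2,"tx":0,"ty":0,"tz":-1.2,"turn":0},{"claw":0.2,"tx":0,"ty":0,"tz":-0.8,"turn":0},{"claw":0.2,"tx":0,"ty":0,"tz":-0.2,"turn":0}]' >/dev/null
python3 -c 'from h import *;st()'
python3 -m creep '[{"claw":0.2,"tx":0,"ty":0,"tz":-0.2,"turn":0},{"claw":0.2,"tx":0,"ty":0,"tz":-0.2,"turn":0},{"claw":0.2,"tx":0,"ty":0,"tz":0,"turn":0},{"claw":0.2,"tx":0,"ty":0,"tz":0,"turn":0},{"claw":0.2,"tx":0,"ty":0,"tz":0,"turn":0},{"claw":0.2,"tx":0,"ty":0,"tz":0,"turn":0},{"claw":0.2,"tx":0,"ty":0,"tz":0,"turn":0},{"claw":0.2,"tx":0,"ty":0,"tz":0,"turn":0}]' >/dev/null
python3 -c 'from h import *;st()'
```

```text
t23.17 pos [ 0.4783 -0.2697  0.141 ] yaw 20.8 F [-0.1 -0.2 -4.1] Tq [ 0.036 -0.047 -0.033] gap 0.0366 grip 61 j1 -0.63 j6 0.57
t23.83 pos [ 0.4788 -0.2701  0.1388] yaw 20.8 F [-0.4  0.1 -2.9] Tq [-0.014 -0.008 -0.015] gap 0.0364 grip 61 j1 -0.63 j6 0.57
```

```bash
python3 -m creep '[{"claw":0.2,"tx":0,"ty":0,"tz":-0.1,"turn":0},{"claw":0.2,"tx":0,"ty":0,"tz":-0.1,"turn":0},{"claw":0.2,"tx":0,"ty":0,"tz":-0.1,"turn":0},{"claw":0.2,"tx":0,"ty":0,"tz":0,"turn":0},{"claw":0.2,"tx":0,"ty":0,"tz":0,"turn":0},{"claw":0.2,"tx":0,"ty":0,"tz":0,"turn":0},{"claw":0.2,"tx":0,"ty":0,"tz":0,"turn":0},{"claw":0.2,"tx":0,"ty":0,"tz":0,"turn":0}]' >/dev/null
python3 -c 'from h import *;st()'
```

```text
t24.50 pos [ 0.479  -0.2701  0.1366] yaw 20.8 F [-2.   2.7  8.6] Tq [ 0.444  0.368 -0.029] gap 0.0371 grip 62 j1 -0.63 j6 0.57
```

```bash
python3 -m creep '[{"claw":0.65,"tx":0,"ty":0,"tz":0,"turn":0},{"claw":0.65,"tx":0,"ty":0,"tz":0,"turn":0},{"claw":0.65,"tx":0,"ty":0,"tz":0,"turn":0},{"claw":0.65,"tx":0,"ty":0,"tz":0.5,"turn":0},{"claw":0.65,"tx":0,"ty":0,"tz":1.5,"turn":0},{"claw":0.65,"tx":0,"ty":0,"tz":3,"turn":0},{"claw":0.65,"tx":0,"ty":0,"tz":3,"turn":0},{"claw":0.65,"tx":0,"ty":0,"tz":3,"turn":0}]' >/dev/null
python3 - <<'E'
from h import *
st(); im,T=snap('q2'); sc=vision.read_camera('side')['image']
a=cv2.resize(im,(480,360)); b=cv2.resize(sc[90:230,260:400],(360,360),interpolation=cv2.INTER_CUBIC)
cv2.imwrite('pics/q2.png',cv2.resize(np.hstack([a,b]),(800,343)))
E
```

```text
t25.17 pos [ 0.4786 -0.27    0.2471] yaw 20.8 F [-0.1  0.6  0.1] Tq [-0.001 -0.016  0.002] gap 0.0556 grip 0 j1 -0.63 j6 0.57
```

View pics/q2.png

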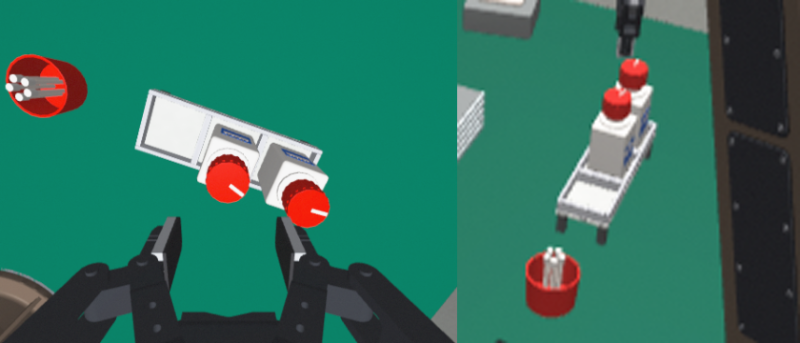

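Bottles 1 and 2 stand upright in bays 1 and 2, with caps at (307,207) and (228,182), and bay 3 at (177,128) is free. On to bottle 3.

```bash
python3 -m creep '[{"claw":0.65,"tx":0,"ty":4,"tz":0,"turn":4},{"claw":0.65,"tx":0,"ty":4,"tz":0,"turn":4},{"claw":0.65,"tx":0,"ty":4,"tz":0,"turn":4},{"claw":0.65,"tx":0,"ty":4,"tz":0,"turn":4},{"claw":0.65,"tx":0,"ty":4,"tz":0,"turn":4},{"claw":0.65,"tx":0,"ty":4,"tz":0,"turn":4},{"claw":0.65,"tx":0.1,"ty":4,"tz":0,"turn":4},{"claw":0.65,"tx":0.1,"ty":4,"tz":0,"turn":4}]' >/dev/null
python3 -m creep '[{"claw":0.65,"tx":0.2,"ty":4,"tz":0,"turn":4},{"claw":0.65,"tx":0.2,"ty":4,"tz":0,"turn":4},{"claw":0.65,"tx":0.2,"ty":4,"tz":0,"turn":4},{"claw":0.65,"tx":0.2,"ty":4,"tz":0,"turn":4},{"claw":0.65,"tx":0.2,"ty":4,"tz":0,"turn":4},{"claw":0.65,"tx":0,"ty":3.5,"tz":0,"turn":4},{"claw":0.65,"tx":0,"ty":1.6,"tz":0,"turn":3},{"claw":0.65,"tx":0,"ty":0,"tz":0,"turn":0}]' >/dev/null
python3 - <<'E'
from h import *
st(); im,T=snap('b3')
for a,c in red(im): print(a,(c/.64).round(),watz('b3',c,.128).round(4))
E
```

```text
t26.60 pos [0.4902 0.3039 0.2448] yaw 80.1 F [-0.5  0.3  0.1] Tq [-0.034  0.039 -0.046] gap 0.0556 grip 0 j1 0.44 j6 0.61
1976 [323.  53.] [0.4742 0.4334 0.128 ]
2129 [528.  80.] [0.5736 0.4034 0.128 ]
1772 [611. 272.] [0.612  0.2955 0.128 ]
1527 [401. 296.] [0.4912 0.3018 0.128 ]
1790 [135. 314.] [0.334  0.3173 0.128 ]
300 [431. 540.] [0.4806 0.1188 0.128 ]
```

```bash
python3 -m creep '[{"claw":0.65,"tx":0.1,"ty":-0.2,"tz":-2,"turn":0},{"claw":0.65,"tx":0,"ty":0,"tz":-2.5,"turn":0},{"claw":0.65,"tx":0,"ty":0,"tz":-2.5,"turn":0},{"claw":0.65,"tx":0,"ty":0,"tz":-2.5,"turn":0},{"claw":0.65,"tx":0,"ty":0,"tz":-2.2,"turn":0},{"claw":0.65,"tx":0,"ty":0,"tz":-1.5,"turn":0},{"claw":0.65,"tx":0,"ty":0,"tz":-0.9,"turn":0},{"claw":0.65,"tx":0,"ty":0,"tz":0,"turn":0}]' >/dev/null
python3 -m creep '[{"claw":0.2,"tx":0,"ty":0,"tz":0,"turn":0},{"claw":0.2,"tx":0,"ty":0,"tz":0,"turn":0},{"claw":0.2,"tx":0,"ty":0,"tz":0,"turn":0},{"claw":0.2,"tx":0,"ty":0,"tz":0,"turn":0},{"claw":0.2,"tx":0,"ty":0,"tz":0,"turn":0},{"claw":0.2,"tx":0,"ty":0,"tz":0,"turn":0},{"claw":0.2,"tx":0,"ty":0,"tz":0,"turn":0},{"claw":0.2,"tx":0,"ty":0,"tz":0,"turn":0}]' >/dev/null
python3 -c 'from h import *;st()'
python3 -m creep '[{"claw":0.2,"tx":0,"ty":0,"tz":0,"turn":-2},{"claw":0.2,"tx":0,"ty":0,"tz":0,"turn":-2},{"claw":0.2,"tx":0,"ty":0,"tz":0,"turn":-2},{"claw":0.2,"tx":0,"ty":0,"tz":0,"turn":-2},{"claw":0.2,"tx":0,"ty":0,"tz":0,"turn":-2},{"claw":0.2,"tx":0,"ty":0,"tz":0,"turn":-2},{"claw":0.2,"tx":0,"ty":0,"tz":0,"turn":0},{"claw":0.2,"tx":0,"ty":0,"tz":0,"turn":0}]'>/dev/null
python3 -c 'from h import *;st()'
```

```text
t27.98 pos [0.492  0.299  0.1055] yaw 79.8 F [-2.2 -1.4  7.1] Tq [-0.193  0.198 -0.075] gap 0.0369 grip 61 j1 0.43 j6 0.61
t28.65 pos [0.4918 0.2992 0.1056] yaw 67.8 F [-2.2  0.9  8. ] Tq [ 0.058  0.469 -0.05 ] gap 0.0364 grip 61 j1 0.43 j6 0.82
```

Cap 3 is loose as well.

```bash
python3 -m creep '[{"claw":0.2,"tx":0,"ty":0,"tz":0,"turn":-2},{"claw":0.2,"tx":0,"ty":0,"tz":0,"turn":-2},{"claw":0.2,"tx":0,"ty":0,"tz":0,"turn":-2},{"claw":0.2,"tx":0,"ty":0,"tz":0,"turn":-2},{"claw":0.2,"tx":0,"ty":0,"tz":0,"turn":-2},{"claw":0.2,"tx":0,"ty":0,"tz":0,"turn":-2},{"claw":0.2,"tx":0,"ty":0,"tz":0,"turn":-2},{"claw":0.2,"tx":0,"ty":0,"tz":0,"turn":-2}]'>/dev/null
python3 -c 'from h import *;st()'
python3 -m creep '[{"claw":0.2,"tx":0,"ty":0,"tz":0,"turn":-2},{"claw":0.2,"tx":0,"ty":0,"tz":0,"turn":-2},{"claw":0.2,"tx":0,"ty":0,"tz":0,"turn":-2},{"claw":0.2,"tx":0,"ty":0,"tz":0,"turn":-2},{"claw":0.2,"tx":0,"ty":0,"tz":0,"turn":-2},{"claw":0.2,"tx":0,"ty":0,"tz":0,"turn":-2},{"claw":0.2,"tx":0,"ty":0,"tz":0,"turn":-2},{"claw":0.2,"tx":0,"ty":0,"tz":0,"turn":-2}]'>/dev/null
python3 -c 'from h import *;st()'
```

```text
t29.32 pos [0.4915 0.2994 0.1056] yaw 51.7 F [-5.7  1.5  9.6] Tq [0.442 1.004 0.03 ] gap 0.0369 grip 61 j1 0.43 j6 1.10
t29.98 pos [0.4914 0.2997 0.1058] yaw 35.7 F [-5.9  3.7 11. ] Tq [0.802 1.213 0.121] gap 0.0367 grip 61 j1 0.43 j6 1.38
```

```bash
python3 -m creep '[{"claw":0.2,"tx":0,"ty":0,"tz":0,"turn":-2},{"claw":0.2,"tx":0,"ty":0,"tz":0,"turn":-2},{"claw":0.2,"tx":0,"ty":0,"tz":0,"turn":-2},{"claw":0.2,"tx":0,"ty":0,"tz":0,"turn":-2},{"claw":0.2,"tx":0,"ty":0,"tz":0,"turn":-2},{"claw":0.2,"tx":0,"ty":0,"tz":0,"turn":-2},{"claw":0.2,"tx":0,"ty":0,"tz":0,"turn":-2},{"claw":0.2,"tx":0,"ty":0,"tz":0,"turn":-2}]'>/dev/null
python3 -c 'from h import *;st()'
```

```text
t30.65 pos [0.4914 0.2998 0.1059] yaw 19.7 F [-6.   5.8 11.1] Tq [1.09  1.351 0.113] gap 0.0364 grip 61 j1 0.43 j6 1.66
```

```bash
python3 -m creep '[{"claw":0.2,"tx":0,"ty":0,"tz":0,"turn":-2},{"claw":0.2,"tx":0,"ty":0,"tz":0,"turn":-2},{"claw":0.2,"tx":0,"ty":0,"tz":0,"turn":-2},{"claw":0.2,"tx":0,"ty":0,"tz":0,"turn":-2},{"claw":0.2,"tx":0,"ty":0,"tz":0,"turn":-2},{"claw":0.2,"tx":0,"ty":0,"tz":0,"turn":-2},{"claw":0.2,"tx":0,"ty":0,"tz":0,"turn":-2},{"claw":0.2,"tx":0,"ty":0,"tz":0,"turn":0}]'>/dev/null
python3 -c 'from h import *;st()'
```

```text
t31.32 pos [0.4915 0.3    0.1059] yaw 5.8 F [-6.9  5.5  9.8] Tq [1.282 1.027 1.444] gap 0.0368 grip 62 j1 0.43 j6 1.90
```

Stop met at 1.44 N m. I'll regrip and give it a confirming tug.

```bash
python3 -m creep '[{"claw":0.65,"tx":0,"ty":0,"tz":0,"turn":0},{"claw":0.65,"tx":0,"ty":0,"tz":0,"turn":0},{"claw":0.65,"tx":0,"ty":0,"tz":0,"turn":0},{"claw":0.2,"tx":0,"ty":0,"tz":0,"turn":0},{"claw":0.2,"tx":0,"ty":0,"tz":0,"turn":0},{"claw":0.2,"tx":0,"ty":0,"tz":0,"turn":0},{"claw":0.2,"tx":0,"ty":0,"tz":0,"turn":0},{"claw":0.2,"tx":0,"ty":0,"tz":0,"turn":0}]' >/dev/null
python3 -m creep '[{"claw":0.2,"tx":0,"ty":0,"tz":0,"turn":-1},{"claw":0.2,"tx":0,"ty":0,"tz":0,"turn":-1},{"claw":0.2,"tx":0,"ty":0,"tz":0,"turn":-1},{"claw":0.2,"tx":0,"ty":0,"tz":0,"turn":-1},{"claw":0.2,"tx":0,"ty":0,"tz":0,"turn":0},{"claw":0.2,"tx":0,"ty":0,"tz":0,"turn":0},{"claw":0.2,"tx":0,"ty":0,"tz":0,"turn":0},{"claw":0.2,"tx":0,"ty":0,"tz":0,"turn":0}]' >/dev/null
python3 -c 'from h import *;st()'
python3 -m creep '[{"claw":0.65,"tx":0,"ty":0,"tz":0,"turn":0},{"claw":0.65,"tx":0,"ty":0,"tz":0,"turn":0},{"claw":0.65,"tx":0,"ty":0,"tz":0,"turn":0},{"claw":0.2,"tx":0,"ty":0,"tz":0,"turn":0},{"claw":0.2,"tx":0,"ty":0,"tz":0,"turn":0},{"claw":0.2,"tx":0,"ty":0,"tz":0,"turn":0},{"claw":0.2,"tx":0,"ty":0,"tz":0,"turn":0},{"claw":0.2,"tx":0,"ty":0,"tz":0,"turn":0}]' >/dev/null
python3 -c 'from h import *;st()'
```

```text
t32.65 pos [0.4921 0.2991 0.1048] yaw 1.8 F [0.9 6.1 1.5] Tq [ 1.067 -0.109  0.939] gap 0.0368 grip 60 j1 0.43 j6 1.97
t33.32 pos [0.4918 0.299  0.1047] yaw 1.8 F [-0.8  1.8  1.1] Tq [0.465 0.116 0.021] gap 0.0367 grip 60 j1 0.43 j6 1.97
```

```bash
python3 -m creep '[{"claw":0.2,"tx":0,"ty":0,"tz":0.5,"turn":0},{"claw":0.2,"tx":0,"ty":0,"tz":1,"turn":0},{"claw":0.2,"tx":0,"ty":0,"tz":1,"turn":0},{"claw":0.2,"tx":0,"ty":0,"tz":1.5,"turn":0},{"claw":0.2,"tx":0,"ty":0,"tz":2,"turn":0},{"claw":0.2,"tx":0,"ty":0,"tz":2.5,"turn":0},{"claw":0.2,"tx":0,"ty":0,"tz":2.5,"turn":0},{"claw":0.2,"tx":0,"ty":0,"tz":2,"turn":0}]' >/dev/null
python3 -c 'from h import *;st()'
python3 -m creep '[{"claw":0.2,"tx":0,"ty":-1,"tz":0.1,"turn":1},{"claw":0.2,"tx":-0.1,"ty":-2,"tz":0.1,"turn":1},{"claw":0.2,"tx":-0.1,"ty":-3,"tz":0.1,"turn":1},{"claw":0.2,"tx":-0.1,"ty":-3.3,"tz":0.1,"turn":1},{"claw":0.2,"tx":-0.1,"ty":-3.3,"tz":0.1,"turn":1},{"claw":0.2,"tx":-0.1,"ty":-3.3,"tz":0.1,"turn":1},{"claw":0.2,"tx":-0.1,"ty":-3.3,"tz":0.1,"turn":1},{"claw":0.2,"tx":-0.1,"ty":-3.3,"tz":0.1,"turn":1}]' >/dev/null
python3 -m creep '[{"claw":0.2,"tx":-0.1,"ty":-3.3,"tz":0,"turn":1},{"claw":0.2,"tx":-0.1,"ty":-3.3,"tz":0,"turn":1},{"claw":0.2,"tx":-0.1,"ty":-3.3,"tz":0,"turn":1},{"claw":0.2,"tx":-0.1,"ty":-3.3,"tz":0,"turn":1},{"claw":0.2,"tx":-0.1,"ty":-3.3,"tz":0,"turn":1},{"claw":0.2,"tx":-0.1,"ty":-3,"tz":0,"turn":0},{"claw":0.2,"tx":-0.1,"ty":-2.5,"tz":0,"turn":0},{"claw":0.2,"tx":0,"ty":-2.2,"tz":0,"turn":0}]' >/dev/null
python3 -m creep '[{"claw":0.2,"tx":0,"ty":-1.8,"tz":0,"turn":0},{"claw":0.2,"tx":0,"ty":-1,"tz":0,"turn":0},{"claw":0.2,"tx":0,"ty":0,"tz":0,"turn":0},{"claw":0.2,"tx":0,"ty":0,"tz":0,"turn":0},{"claw":0.2,"tx":0,"ty":0,"tz":0,"turn":0},{"claw":0.2,"tx":0,"ty":0,"tz":0,"turn":0},{"claw":0.2,"tx":0,"ty":0,"tz":0,"turn":0},{"claw":0.2,"tx":0,"ty":0,"tz":0,"turn":0}]' >/dev/null
python3 -c 'from h import *;st()'
```

```text
t33.98 pos [0.4917 0.2986 0.2375] yaw 1.8 F [-0.1  0.1 -3.7] Tq [-0.009 -0.022 -0.009] gap 0.0369 grip 60 j1 0.43 j6 1.97
t35.98 pos [ 0.4778 -0.1955  0.2427] yaw 14.8 F [-0.3  0.4 -3.1] Tq [ 0.018 -0.017 -0.027] gap 0.0366 grip 61 j1 -0.52 j6 0.80
```

```bash
python3 -m creep '[{"claw":0.2,"tx":0,"ty":0,"tz":-1,"turn":0},{"claw":0.2,"tx":0,"ty":0,"tz":-1.7,"turn":0},{"claw":0.2,"tx":0,"ty":0,"tz":-1.7,"turn":0},{"claw":0.2,"tx":0,"ty":0,"tz":-1.7,"turn":0},{"claw":0.2,"tx":0,"ty":0,"tz":-1.7,"turn":0},{"claw":0.2,"tx":0,"ty":0,"tz":-1.2,"turn":0},{"claw":0.2,"tx":0,"ty":0,"tz":-0.8,"turn":0},{"claw":0.2,"tx":0,"ty":0,"tz":-0.2,"turn":0}]' >/dev/null
python3 -m creep '[{"claw":0.2,"tx":0,"ty":0,"tz":-0.2,"turn":0},{"claw":0.2,"tx":0,"ty":0,"tz":-0.2,"turn":0},{"claw":0.2,"tx":0,"ty":0,"tz":0,"turn":0},{"claw":0.2,"tx":0,"ty":0,"tz":0,"turn":0},{"claw":0.2,"tx":0,"ty":0,"tz":0,"turn":0},{"claw":0.2,"tx":0,"ty":0,"tz":0,"turn":0},{"claw":0.2,"tx":0,"ty":0,"tz":0,"turn":0},{"claw":0.2,"tx":0,"ty":0,"tz":0,"turn":0}]' >/dev/null
python3 -c 'from h import *;st()'
python3 -m creep '[{"claw":0.2,"tx":0,"ty":0,"tz":-0.1,"turn":0},{"claw":0.2,"tx":0,"ty":0,"tz":-0.1,"turn":0},{"claw":0.2,"tx":0,"ty":0,"tz":-0.1,"turn":0},{"claw":0.2,"tx":0,"ty":0,"tz":0,"turn":0},{"claw":0.2,"tx":0,"ty":0,"tz":0,"turn":0},{"claw":0.2,"tx":0,"ty":0,"tz":0,"turn":0},{"claw":0.2,"tx":0,"ty":0,"tz":0,"turn":0},{"claw":0.2,"tx":0,"ty":0,"tz":0,"turn":0}]' >/dev/null
python3 -c 'from h import *;st()'
```

```text
t37.32 pos [ 0.4778 -0.1962  0.1388] yaw 14.8 F [-0.  -0.2 -2.9] Tq [-0.019 -0.059  0.01 ] gap 0.0368 grip 61 j1 -0.52 j6 0.80
t37.98 pos [ 0.4781 -0.1961  0.1365] yaw 14.8 F [-2.3  2.1  8.8] Tq [0.348 0.316 0.01 ] gap 0.0368 grip 62 j1 -0.52 j6 0.80
```

It touched down at the expected height, so I'll release and rise clear.

```bash
python3 -m creep '[{"claw":0.65,"tx":0,"ty":0,"tz":0,"turn":0},{"claw":0.65,"tx":0,"ty":0,"tz":0,"turn":0},{"claw":0.65,"tx":0,"ty":0,"tz":0,"turn":0},{"claw":0.65,"tx":0,"ty":0,"tz":0.5,"turn":0},{"claw":0.65,"tx":0,"ty":0,"tz":1.5,"turn":0},{"claw":0.65,"tx":0,"ty":0,"tz":3,"turn":0},{"claw":0.65,"tx":0,"ty":0,"tz":3,"turn":0},{"claw":0.65,"tx":0,"ty":0,"tz":3,"turn":0}]' >/dev/null
python3 -m creep '[{"claw":0.65,"tx":0,"ty":0,"tz":3,"turn":0},{"claw":0.65,"tx":0,"ty":0,"tz":3,"turn":0},{"claw":0.65,"tx":0,"ty":0,"tz":3,"turn":0},{"claw":0.65,"tx":0,"ty":0,"tz":0,"turn":0},{"claw":0.65,"tx":0,"ty":0,"tz":0,"turn":0},{"claw":0.65,"tx":0,"ty":0,"tz":0,"turn":0},{"claw":0.65,"tx":0,"ty":0,"tz":0,"turn":0},{"claw":0.65,"tx":0,"ty":0,"tz":0,"turn":0}]' >/dev/null
python3 - <<'E'
from h import *
st(); im,T=snap('q3'); sc=vision.read_camera('side')['image']
a=cv2.resize(im,(400,300)); b=cv2.resize(sc,(400,300),interpolation=cv2.INTER_AREA)
cv2.imwrite('pics/q3.png',np.hstack([a,b]))
E
```

```text
t39.32 pos [ 0.4775 -0.196   0.3346] yaw 14.8 F [-0.1 -0.8 -0.5] Tq [ 0.004 -0.029 -0.003] gap 0.0554 grip 0 j1 -0.52 j6 0.80
```

View pics/q3.png

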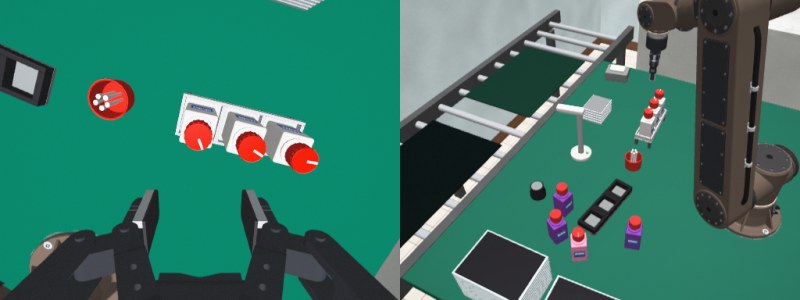

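All three bottles stand upright in the bays, with caps at (198,136), (251,148) and (302,158). The holder is empty, and the tub, lamp, trays, loupe and look-alikes have not moved.

```bash
python3 -c 'from station import ctrl;print(ctrl.sign_off())'
```

```text
the job is handed in; nothing more can be done
None
```

I found cap 1 already tight, screwed the loose caps 2 and 3 fully home, set the three bottles upright in the rack's three bays, let go, and handed the job in at about 39 s.

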